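Clear the spacer boards and spring the drill case open through its release hole

ROBOT

A 6-joint arm with a two-finger parallel gripper is mounted at the origin on a cart in front of the work surface, level with it; the furniture and walls round the work are solid. World frame = base frame: x ahead of the robot, y to its left, z up, the work surface at z = 0. Lengths are in m, angles in rad, forces in N, time in s.
With the tool pointing down it reaches from about 0.325 to 0.925 m from the base axis. Payload 3.1 kg.
Tool frame: the origin (TCP) lies midway between the tips of the shut fingers; the grasp point (between the pads) lies 19 mm behind it; z points along the fingers, y is the line along which they close (so a half turn about z gives the same grasp; the last joint's range is limited). The gripper opens to 85 mm and grips with 20 to 120 N. Pads are 22 mm wide; open, the fingers measure 114 mm over their backs; the gripper's body (76 mm by 85 mm) begins 54 mm behind the grasp point. The pads swing forward as they close: fully open they stand 13 mm farther back than shut.
Start: joints at [1.233, 0.217, 1.613, -0, 1.311, -0.112], TCP at [0.14, 0.609, 0.231] pointing down, gripper open.
Joint ranges: [-2.75, 2.75], [-0.78, 2.1], [0.31, 2.55], [-1.13, 4.27], [0.13, 2.63], [-2.58, 2.58]. Speed limits (rad/s): [2.79, 2.79, 3.14, 3.14, 3.14, 3.14].

INTERFACE

Orientations are given as a rotation vector (axis times angle).
In Python, from cell import arm gives the robot as it stands.
- The arm moves only by the tool send_rows, never from a script. Its argument "commands" is one flat list of numbers, 5 for each row, row after row: the closure, from 0 (fully open) to 1 (shut), then the shift along the tool's x, y, z in m, then the turn about the tool's z in degrees. A call has 1 to 5 rows; each row shifts and turns the commanded pose from where the row before left it, along the tool's axes as they then stand; what a row does not reach is not made up. A row lasts 1/12 s, in which the tool goes at most 41.7 mm and 7.16 degrees, less where a joint would pass 70% of its speed; a pose out of reach is approached as far as the arm can. A call is refused whole if a number of a shift passes 0.0417 or a number of a turn 7.16, either way. A call with a gripper value outside its range is refused whole. The fingers move at their own pace and stop on an object; "force" is the grip in N (left out, the last holds). Time passes only in rows, so rows that do not move let the fingers close. It gives the time, the measured TCP pose, the force, the opening and the grip force at its end, in the units of the state.
- arm.sense(): the state, without advancing time (a new reading comes with each control period).
- arm.capture(name): name is "side" or "top"; returns the picture (384x512x3 uint8, red, green, blue); there is no depth.
- arm.camera_model(name): a dict with "intrinsics" (3x3 intrinsics, pixels), "xyz" and "rotation" of the camera in the world. Camera axes: x right, y down, z forward; pixel columns grow to the right and rows downward; lengths in m; the calibration is good to about 2 mm. A picture is of the moment at which its call begins. camera_model takes no time and is no camera call.
- arm.hand_in(): hands the job in; it is judged then, once.
Trained networks look in the newest picture that a camera, given by its name, has taken for a name from the list of things; names that differ only in an ending like _2 or _b are one class to them, and where a whole thing is asked for, a point or a joint stands for the part that bears it (a point fixed in the world has none). Each returns a list of dicts, best first, with "confidence" (0 to 1); they miss things now and then, are a little off and sometimes report something else, mostly with a low value. They report only what shows in the picture. A call takes as long as a camera call. They do not tell look-alikes from the thing itself.
- arm.boxes_of(name, camera): "box" ([left, top, right, bottom] in pixels, round what is visible of it).
The state is a dict: "t": time; "joint_pos": joint angles; "qd": joint speeds; "effort": joint torques, N m; "eef_pos": TCP position; "tcp_rot": TCP orientation; "force": force on the tool from outside, world axes, zero at the start; "torque": the same for the moment, N m; "gripper_width": finger opening in m; "grasp_force": force on a finger pad.
Only numpy, scipy, OpenCV 4.12 (cv2) and the standard library are available. Lean on these libraries where they do the work, as an engineer would, in place of code of your own. Each camera call takes 0.05 s, during which the arm holds its last target. There are 200 camera calls.

TASK

Lift the two plywood spacer boards off the lid of the drill-bit case and pile them neatly, one squarely on the other, flat on the rubber mat. Then pick up the screwdriver and push its blade straight in through the small round hole in the front of the case until the hidden spring catch lets go and the lid springs fully open. Lay the screwdriver back down on the bench, and leave the tape measure, the tin, the pliers and the sanding block where they are.

Things in the scene. Friction and masses are not known exactly. Their poses are not given: they have to be found in the camera images.
- case: grey painted drill-bit case with a sheet-aluminium lid, fixed to the bench: 150 mm deep (its x), 200 mm wide (its y), 108 mm high without the lid. Origin at the centre of its underside; +x points from its front face to its back, z up. The lid is a 154 x 206 x 10 mm plate, hinged along the back edge; its top, closed, is 118 mm over the bench.
- hole (a point): centre of the round access hole, 24 mm across, in a square steel escutcheon on the middle of the case's front face, 65 mm above the bench, at the outer face (78 mm from the case's centre). Its x axis points straight into the case. Unseen behind it, 28 mm in from this point, stands the flat steel plate of the spring catch, 36 x 36 mm, square to the hole's axis.
- catch (a joint): travel of the hidden catch into the case (along the case's +x), m: 0 at rest, 0.012 at its stop. It springs back; it pushes back with about 3 N at first, 5 N at 7 mm and 7 N at the stop. The lid is let go at about 7 to 8 mm.
- lid (a joint): angle of the lid, rad: 0 shut (up to 0.02 of play on the catch), 1.35 fully open (front edge up and back). Once let go, and with nothing lying on it, it rises by its own spring within about 2 s and stays open.
- lid_front (a point): middle of the top front edge of the lid.
- board_upper: plywood spacer board 150 (its x) x 50 (its y) x 15 mm (z), 0.1 kg, lying crookedly on top of the lower board at the start. Origin at the centre of its underside.
- board_lower: a second board of the same size, lying flat on the lid under the upper one, roughly along the case's width. Origin at the centre of its underside.
- mat: black rubber mat 200 (its x) x 110 (its y) x 3 mm, fixed on the bench to one side in front of the case (either side). Origin at the centre of its underside.
- screwdriver: the only screwdriver in reach (red handle), 220 mm long, 0.09 kg, lying on the bench on the other side from the mat, blade pointing roughly away from the robot. Its own -y points to the blade's tip. Origin midway along its length, close to the bench. It rests on its handle, the axis about level: about 14 mm over the bench at mid handle, 11 mm at the tip.
- blade_tip (a point): end of the blade, on its axis. The round blade is 8 mm thick and runs from here 119 mm back to the handle.
- handle_mid (a point): centre of the handle, on its axis, 165 mm behind the tip. The handle is a round barrel, 101 mm long and 28 mm thick.
- tape_measure: yellow tape measure 40 x 80 x 66 mm, a bystander standing on the bench; origin at the centre of its underside.
- tin: round tin, 57 mm across and 72 mm high, a bystander; origin at the centre of its underside.
- pliers: pliers 48 x 191 x 15 mm, a bystander; origin at the centre of the underside.
- sand_block: brown sanding block 65 x 100 x 28 mm, a bystander; origin at the centre of its underside.
Mind the look-alikes: they are no part of the job. What is shaped like the board_upper but yellow is not meant.

How it is judged:
By the outcome, as a careful person would: the job done as asked, in the order asked, and still so for the second after the job is handed in, with the robot touching nothing.
It also fails if it takes over 72 s, if anything falls off the work surface, if the arm or the gripper's body presses on something with over 40 N, if the wrist force passes 120 N, or if a joint passes its speed limit or range.

## Working session

There is one attempt and no reset: what is moved stays moved. The work goes in short steps, Python scripts to look and compute and a tool call to move; the robot and the scene stay as the last step left them, time stands still between calls to the robot, and variables do not carry over. Pictures are saved under pics/ and viewed, at most 10 in all, crops included, and the job is handed in when it is done.

Besides the shell and the picture viewer there is one more tool, called after "Request:" as name(argument=value, ...), one argument or row to a line, values as JSON. send_rows: Moves the arm, as the interface text tells. Its arguments: {"type":"object","properties":{"commands":{"type":"array"},"force":{"type":"number"}},"required":["commands"]}

```bash
mkdir -p pics; ls; python3 - <<'E'
from cell import arm
import cv2, numpy as np
for n in ("top","side"):
    im=arm.capture(n); cv2.imwrite(f"pics/{n}0.png",cv2.resize(im[:,:,::-1],(800,600),interpolation=cv2.INTER_CUBIC))
    m=arm.camera_model(n); print(n,np.round(m["intrinsics"],1).tolist(),np.round(m["xyz"],4).tolist(),np.round(m["rotation"],4).tolist())
    for o in ("case","board_upper","board_lower","mat","screwdriver","tape_measure","tin","pliers","sand_block"):
        print(o,[(np.round(d["box"]).tolist(),round(d["confidence"],2)) for d in arm.boxes_of(o,n)[:3]])
print(arm.sense())
E
```

```text
pics
top [[386.7, 0.0, 251.4], [0.0, 386.7, 193.0], [0.0, 0.0, 1.0]] [0.3859, 0.0212, 1.4319] [-2.1583, 2.1473, -0.1389]
case [([226.0, 130.0, 287.0, 184.0], 0.79)]
board_upper [([246.0, 204.0, 269.0, 250.0], 0.73), ([230.0, 147.0, 274.0, 166.0], 0.69)]
board_lower [([317.0, 194.0, 337.0, 249.0], 0.46)]
mat [([167.0, 190.0, 201.0, 248.0], 0.88)]
screwdriver [([316.0, 220.0, 334.0, 248.0], 0.75), ([130.0, 218.0, 159.0, 245.0], 0.53)]
tape_measure [([347.0, 168.0, 371.0, 183.0], 0.83)]
tin [([320.0, 151.0, 337.0, 172.0], 0.64)]
pliers [([146.0, 142.0, 189.0, 181.0], 0.64), ([317.0, 150.0, 335.0, 172.0], 0.35)]
sand_block [([126.0, 218.0, 158.0, 242.0], 0.89)]
side [[409.0, 0.0, 258.6], [0.0, 409.0, 190.2], [0.0, 0.0, 1.0]] [0.3504, -1.0447, 0.6298] [-2.0036, 0.1955, -0.1615]
case [([256.0, 175.0, 328.0, 239.0], 0.66), ([191.0, 273.0, 282.0, 289.0], 0.52)]
board_upper [([277.0, 168.0, 306.0, 194.0], 0.94)]
board_lower [([276.0, 175.0, 303.0, 200.0], 0.63)]
mat [([183.0, 185.0, 238.0, 200.0], 0.59)]
screwdriver [([187.0, 275.0, 279.0, 286.0], 0.95), ([181.0, 163.0, 209.0, 186.0], 0.59)]
tape_measure [([306.0, 283.0, 327.0, 324.0], 0.61)]
tin [([304.0, 246.0, 330.0, 281.0], 0.71)]
pliers []
sand_block [([184.0, 165.0, 208.0, 186.0], 0.88)]
{'t': 1.0, 'joint_pos': array([ 1.23282414e+00,  2.16927480e-01,  1.61341149e+00, -1.66954462e-05,
        1.31132772e+00, -1.12194690e-01]), 'qd': array([ 1.87631998e-03,  1.71273193e-03, -7.33125709e-04, -8.68465228e-04,
       -1.77563277e-05,  6.94403282e-05]), 'effort': array([-5.87413024e-05, -3.96908355e+01, -3.04259133e+01, -1.67488543e-04,
        8.49279968e-04,  1.54590009e-05]), 'eef_pos': array([0.13989342, 0.60913757, 0.23127717]), 'tcp_rot': array([-3.53890891e-01, -3.12159585e+00,  1.19028891e-04]), 'force': array([-0.13540959, -0.13816976, -0.39578598]), 'torque': array([ 0.00137673,  0.05356651, -0.01850089]), 'grasp_force': 0.0, 'gripper_width': 0.0854213118017966}
```

```bash
python3 - <<'E'
import cv2
a=cv2.imread("pics/top0.png"); b=cv2.imread("pics/side0.png")
s=800/512
c=a[int(120*s):int(265*s),int(110*s):int(385*s)]
d=b[int(150*s):int(340*s),int(165*s):int(350*s)]
cv2.imwrite("pics/topc.png",cv2.resize(c,(800,int(800*145/275)),interpolation=cv2.INTER_CUBIC))
cv2.imwrite("pics/sidec.png",cv2.resize(d,(584,600),interpolation=cv2.INTER_CUBIC))
E
```

```text
(no output)
```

View pics/topc.png

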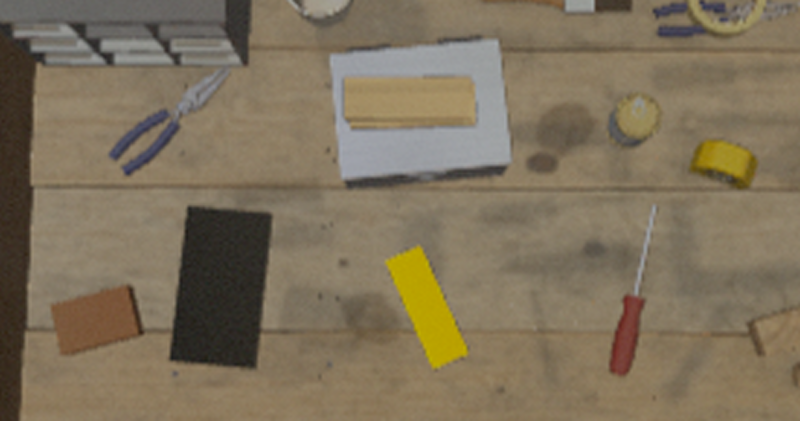

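View pics/sidec.png

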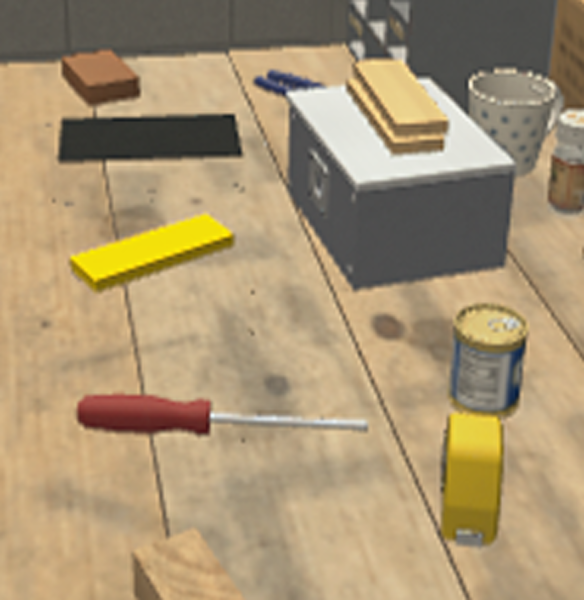

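The top view shows the mat left of the robot's centreline (crop ~(220,285)), the case in the middle (~(420,110)) with two boards on it, and the screwdriver on the right (handle (627,335), tip (654,207)). The yellow board at (427,307) is the decoy. The side view agrees, and the upper board is slightly rotated on the lower.

```bash
cat > h.py <<'E'
from cell import arm
import cv2, numpy as np
from scipy.spatial.transform import Rotation as R
def cam(n):
    m=arm.camera_model(n); r=np.array(m["rotation"])
    M=R.from_rotvec(r.ravel()).as_matrix() if r.size==3 else r
    return np.array(m["intrinsics"]),np.array(m["xyz"]),M
def unproj(n,uv,z):
    K,c,M=cam(n); uv=np.atleast_2d(uv).astype(float)
    d=(M@np.linalg.inv(K)@np.c_[uv,np.ones(len(uv))].T).T
    return c+d*((z-c[2])/d[:,2])[:,None]
def proj(n,P):
    K,c,M=cam(n); q=(K@M.T@(np.atleast_2d(P)-c).T).T
    return q[:,:2]/q[:,2:]
def blob(mask,roi):
    x0,y0,x1,y1=roi; m=np.zeros_like(mask,np.uint8); m[y0:y1,x0:x1]=mask[y0:y1,x0:x1]
    n,l,s,_=cv2.connectedComponentsWithStats(m); k=1+np.argmax(s[1:,4]); return (l==k)
def rect(n,mask,z):
    """min-area rect in the world of a blob (pixels put on plane z): centre, long, short, angle of long side (deg)"""
    big=cv2.resize(mask.astype(np.float32),None,fx=4,fy=4,interpolation=cv2.INTER_CUBIC)>0.5
    ys,xs=np.nonzero(big); P=unproj(n,np.c_[(xs+.5)/4-.5,(ys+.5)/4-.5],z)[:,:2]
    (c,(w,h),a)=cv2.minAreaRect((P*1000).astype(np.float32))
    if w<h: w,h,a=h,w,a+90
    return np.round(c,1),round(w,1),round(h,1),round((a+90)%180-90,1),np.round(P.mean(0)*1000,1)
E
python3 - <<'E'
from h import *
im=arm.capture("top"); hsv=cv2.cvtColor(im,cv2.COLOR_RGB2HSV); H,S,V=[hsv[...,i].astype(int) for i in range(3)]
mat=blob((V<75),(160,180,212,255)); print("mat",rect("top",mat,.003))
hd=blob((S>120)&((H<8)|(H>170)),(300,205,345,260)); print("handle",rect("top",hd,.014))
lid=blob((S<45)&(V>110),(215,125,295,190)); 
hull=cv2.convexHull(np.argwhere(lid)[:,::-1].astype(np.int32)); lf=np.zeros(lid.shape,np.uint8); cv2.fillConvexPoly(lf,hull,1)
print("lid",rect("top",lf>0,.118))
bd=blob((S>60)&(lf>0),(215,125,295,190)); print("boards",rect("top",bd,.148))
dx=unproj("top",[[110+654/2.909,120+207/2.909],[110+627/2.909,120+335/2.909]],.012);print(dx)
s=arm.capture("side")
a=cv2.resize(im[128:186,222:292],(800,580*800//700*1)[:2],interpolation=cv2.INTER_CUBIC) if 0 else cv2.resize(im[128:188,222:292],(400,343),interpolation=cv2.INTER_CUBIC)
b=cv2.resize(s[160:220,250:320],(400,343),interpolation=cv2.INTER_CUBIC)
cv2.imwrite("pics/lid.png",np.hstack([a,b])[:,:,::-1])
E
```

```text
mat (array([479.3, 269.1]), 199.6, 111.4, -4.9, array([478.4, 269.2]))
handle (array([ 419.7, -242.9]), 99.3, 27.7, -12.4, array([ 419.3, -242.9]))
lid (array([684.1,  17.3]), 212.0, 165.5, -84.5, array([684.1,  17.3]))
boards (array([686.4,  29.4]), 153.2, 60.9, -87.6, array([686.5,  29.5]))
[[ 0.58125903 -0.28455951  0.012     ]
 [ 0.41899042 -0.24697982  0.012     ]]
```

View pics/lid.png

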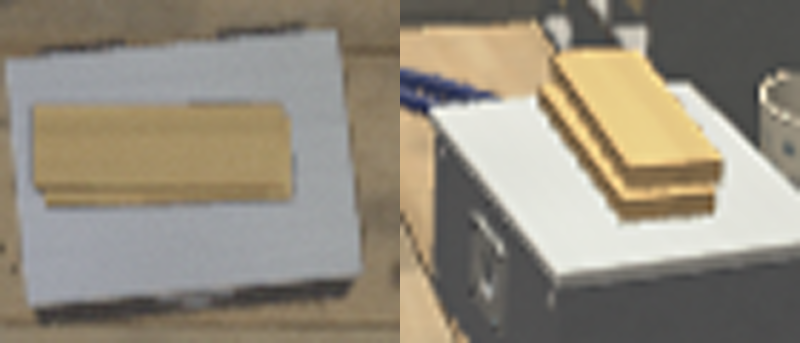

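The crop shows the upper board's top face corners (top view: (33,103),(289,103),(291,190),(35,188); side view: (153,52),(240,52),(322,160),(225,168)), with the lower board peeking out in front and below.

```bash
python3 - <<'E'
from h import *
def T(p,z): return np.round(unproj("top",np.array(p)/5.714+[222-.4,128-.4],z)[:,:2]*1000,0).tolist()
def S(p,z): return np.round(unproj("side",np.array(p)/5.714+[250-.4,160-.4],z)[:,:2]*1000,0).tolist()
print("U top",T([[33,103],[289,103],[291,190],[35,188]],.148))
print("U side",S([[153,52],[240,52],[322,160],[225,168]],.148))
print("L top front edge bottom",T([[45,207],[290,203]],.118), "at .133",T([[45,207],[290,203]],.133))
print("L side bottom",S([[220,220],[312,212],[140,103]],.118))
# fit: top image mask of upper: colour brightness of side faces
im=arm.capture("side");hsv=cv2.cvtColor(im,cv2.COLOR_RGB2HSV);
m=blob((hsv[...,1]>60)&(hsv[...,2]>195),(270,160,312,205)); print("side U top face",rect("side",m,.148))
print(hsv[165:202:2,293].tolist())
m=arm.capture("top");hsv=cv2.cvtColor(m,cv2.COLOR_RGB2HSV);print(hsv[142:168,250].tolist())
E
```

```text
U top [[717.0, 107.0], [718.0, -46.0], [665.0, -47.0], [666.0, 105.0]]
U side [[667.0, 103.0], [714.0, 96.0], [715.0, -47.0], [664.0, -49.0]]
L top front edge bottom [[660.0, 101.0], [664.0, -48.0]] at .133 [[657.0, 100.0], [660.0, -47.0]]
L side bottom [[664.0, -45.0], [713.0, -44.0], [661.0, 103.0]]
side U top face (array([690.8,  27.1]), 152.2, 52.0, -89.8, array([690.2,  22.9]))
[[20, 26, 117], [23, 27, 113], [19, 29, 96], [19, 103, 232], [21, 105, 235], [21, 107, 229], [21, 105, 229], [22, 105, 233], [22, 101, 234], [22, 102, 235], [22, 102, 236], [23, 101, 240], [17, 113, 131], [17, 110, 130], [18, 111, 196], [18, 109, 119], [18, 118, 127], [40, 6, 238], [34, 8, 231]]
[[110, 9, 164], [108, 8, 164], [110, 9, 164], [135, 3, 154], [16, 50, 159], [19, 95, 166], [19, 96, 162], [20, 100, 160], [20, 100, 158], [20, 97, 161], [19, 98, 166], [20, 98, 167], [20, 96, 165], [20, 100, 164], [20, 100, 164], [19, 101, 164], [20, 94, 165], [20, 96, 164], [19, 103, 146], [19, 99, 141], [19, 102, 152], [15, 63, 130], [90, 2, 142], [105, 12, 165], [109, 12, 165], [113, 12, 165]]
```

```bash
cat >> h.py <<'E'
def pose():
    s=arm.sense(); M=R.from_rotvec(s["tcp_rot"]).as_matrix()
    return np.array(s["eef_pos"]),np.degrees(np.arctan2(M[1,1],M[0,1])),s
def plan(wps,step=.040,start=None):
    """wps: (x,y,z,yaw of tool y,closure[,step]). Prints rows in tool axes, mm-rounded, errors carried on."""
    p,yw=(pose()[:2] if start is None else (np.array(start[:3]),start[3])); rows=[]
    for w in wps:
        t=np.array(w[:3]); ty=w[3]; st=w[5] if len(w)>5 else step
        n=max(1,int(np.ceil(np.linalg.norm(t-p)/st-.02)),int(np.ceil(abs(ty-yw)/7.1-.02))); p0,y0=p.copy(),yw
        for i in range(1,n+1):
            g=p0+(t-p0)*i/n; gy=y0+(ty-y0)*i/n; a=np.radians(yw)
            Y=np.array([np.cos(a),np.sin(a),0]); X=np.array([-np.sin(a),np.cos(a),0])
            d=g-p; r=np.round([d@X,d@Y,-d[2]],3); tz=np.round(-(gy-yw),1)
            rows.append([w[4],*r,tz]); p=p+X*r[0]+Y*r[1]-np.array([0,0,r[2]]); yw-=tz
    for k in range(0,len(rows),5):
        print("  ",", ".join("%g,%g,%g,%g,%g"%tuple(0 if v==0 else v for v in r) for r in rows[k:k+5]))
    print("end",np.round(p,4),round(yw,1),len(rows))
E
python3 -c "
from h import *
print(pose()[:2])
plan([(.691,.027,.22,0,0),(.691,.027,.165,0,0)])"
```

```text
(array([0.13989614, 0.60914327, 0.23127504]), np.float64(77.0632776695761))
   0,-0.032,-0.021,0.001,3.7, 0,-0.033,-0.019,0,3.6, 0,-0.034,-0.017,0.001,3.7, 0,-0.035,-0.015,0,3.7, 0,-0.036,-0.012,0.001,3.6
   0,-0.037,-0.01,0,3.7, 0,-0.038,-0.008,0.001,3.7, 0,-0.037,-0.005,0,3.7, 0,-0.039,-0.003,0.001,3.6, 0,-0.038,0,0,3.7
   0,-0.038,0.002,0.001,3.7, 0,-0.038,0.004,0,3.6, 0,-0.037,0.007,0.001,3.7, 0,-0.037,0.009,0.001,3.7, 0,-0.037,0.012,0,3.6
   0,-0.035,0.014,0.001,3.7, 0,-0.035,0.016,0,3.7, 0,-0.033,0.018,0.001,3.7, 0,-0.033,0.021,0,3.6, 0,-0.03,0.022,0.001,3.7
   0,-0.03,0.025,0,3.7, 0,0,0,0.028,0, 0,0,0,0.027,0
end [0.6913 0.0267 0.1653] -0.0 23
```

Request:
send_rows(
  commands=[0,-0.032,-0.021,0.001,3.7,0,-0.033,-0.019,0,3.6,0,-0.034,-0.017,0.001,3.7,0,-0.035,-0.015,0,3.7,0,-0.036,-0.012,0.001,3.6],
  force=40,
)

```text
t: 1.62
eef_pos: [0.2716, 0.4697, 0.2286]
tcp_rot: [0.849, 3.024, 0.001]
force: [0.2, 0.1, -0.2]
gripper_width: 0.0852
grasp_force: 0.0
```

Request:
send_rows(
  commands=[0,-0.037,-0.01,0,3.7,0,-0.038,-0.008,0.001,3.7,0,-0.037,-0.005,0,3.7,0,-0.039,-0.003,0.001,3.6,0,-0.038,0,0,3.7],
)

```text
t: 2.03
eef_pos: [0.4038, 0.3304, 0.2264]
tcp_rot: [1.323, 2.849, 0.001]
force: [0.2, 0.5, 0.1]
gripper_width: 0.0852
grasp_force: 0.0
```

Request:
send_rows(
  commands=[0,-0.038,0.002,0.001,3.7,0,-0.038,0.004,0,3.6,0,-0.037,0.007,0.001,3.7,0,-0.037,0.009,0.001,3.7,0,-0.037,0.012,0,3.6],
)

```text
t: 2.45
eef_pos: [0.5347, 0.1916, 0.2233]
tcp_rot: [-1.76, -2.603, -0.0]
force: [-1.0, 1.2, 0.2]
gripper_width: 0.0856
grasp_force: 0.0
```

Request:
send_rows(
  commands=[0,-0.035,0.014,0.001,3.7,0,-0.035,0.016,0,3.7,0,-0.033,0.018,0.001,3.7,0,-0.033,0.021,0,3.6,0,-0.03,0.022,0.001,3.7],
)

```text
t: 2.87
eef_pos: [0.6657, 0.0532, 0.2204]
tcp_rot: [2.153, 2.287, 0.001]
force: [-0.2, -0.3, -0.3]
gripper_width: 0.0853
grasp_force: 0.0
```

Request:
send_rows(
  commands=[0,-0.03,0.025,0,3.7,0,0,0,0.028,0,0,0,0,0.027,0,0,0,0,0,0],
)

```text
t: 3.2
eef_pos: [0.6873, 0.0259, 0.158]
tcp_rot: [-2.217, -2.213, 0.012]
force: [-1.6, 0.4, -2.1]
gripper_width: 0.0854
grasp_force: 0.0
```

Request:
send_rows(
  commands=[0,0,0,0,0,0,0,0,0,0],
)

```text
t: 3.37
eef_pos: [0.6916, 0.027, 0.1663]
tcp_rot: [2.221, 2.221, 0.001]
force: [0.5, -0.6, 1.1]
gripper_width: 0.0855
grasp_force: 0.0
```

```bash
python3 -c "
from h import *
p=pose();print(p[:2],p[2]['force'])
s=arm.capture('side');cv2.imwrite('pics/g1.png',cv2.resize(s[100:240,220:360],(600,600),interpolation=cv2.INTER_CUBIC)[:,:,::-1])"
```

```text
(array([0.69160349, 0.02703335, 0.16625926]), np.float64(-0.011792470317232484)) [ 0.47945848 -0.59435913  1.05018198]
```

View pics/g1.png

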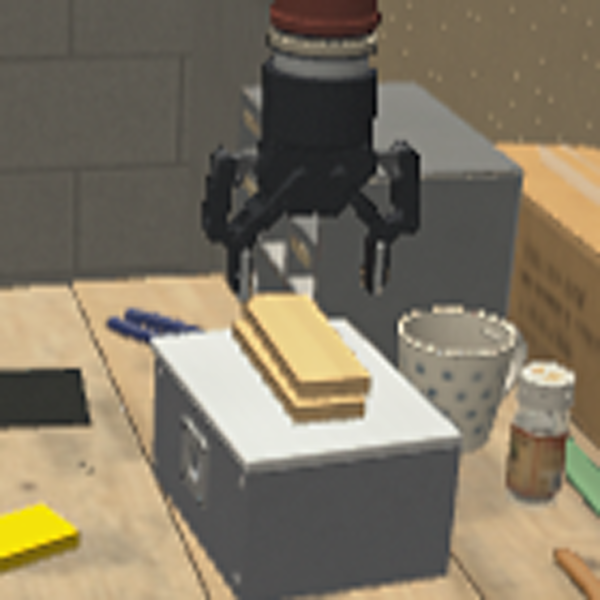

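The gripper hangs centred over the boards at about (310,290), open wide around them. Lowering onto the upper board only.

Request:
send_rows(
  commands=[0,0,0,0.012,0,0,0,0,0.011,0,0,0,0,0.008,0,0,0,0,0.003,0,0,0,0,0,0],
)

```text
t: 3.83
eef_pos: [0.6898, 0.027, 0.1291]
tcp_rot: [-2.22, -2.219, 0.004]
force: [-0.3, 0.1, -0.9]
gripper_width: 0.0854
grasp_force: 0.0
```

Request:
send_rows(
  commands=[1,0,0,0,0,1,0,0,0,0,1,0,0,0,0,1,0,0,0,0,1,0,0,0,0],
)

```text
t: 4.25
eef_pos: [0.692, 0.0267, 0.1324]
tcp_rot: [2.221, 2.22, 0.002]
force: [-1.1, -0.2, 2.2]
gripper_width: 0.0485
grasp_force: 45.7
```

Request:
send_rows(
  commands=[1,0,0,-0.004,0,1,0,0,-0.012,0,1,0,0,-0.03,0,1,0,0,-0.03,0,1,0,0,0,0],
)

```text
t: 4.67
eef_pos: [0.6958, 0.0265, 0.2166]
tcp_rot: [2.215, 2.213, 0.014]
force: [1.2, 0.5, 1.7]
gripper_width: 0.0486
grasp_force: 45.4
```

Request:
send_rows(
  commands=[1,0,0,0,0,1,0,0,0,0],
)

```text
t: 4.83
eef_pos: [0.6911, 0.0267, 0.2076]
tcp_rot: [2.222, 2.221, 0.0]
force: [-0.0, -0.5, -1.7]
gripper_width: 0.0488
grasp_force: 45.4
```

```bash
python3 -c "
from h import *
p=pose();print(p[:2],p[2]['force'],p[2]['gripper_width'])
s=arm.capture('side');
hsv=cv2.cvtColor(s,cv2.COLOR_RGB2HSV)
cv2.imwrite('pics/g2.png',cv2.resize(s[100:220,240:360],(600,600),interpolation=cv2.INTER_CUBIC)[:,:,::-1])
x,y=.479,.269
plan([(x,y,.19,85.1,1),(x,y,.06,85.1,1)])"
```

```text
(array([0.69111015, 0.02674062, 0.20756481]), np.float64(-0.03747475706737297)) [-0.04157404 -0.52759019 -1.68979595] 0.04884523251851511
   1,0.02,-0.018,0.001,-7.1, 1,0.022,-0.015,0.002,-7.1, 1,0.024,-0.012,0.001,-7.1, 1,0.025,-0.009,0.001,-7.1, 1,0.026,-0.006,0.002,-7.1
   1,0.027,-0.002,0.001,-7.1, 1,0.027,0,0.001,-7.1, 1,0.026,0.004,0.002,-7.1, 1,0.026,0.008,0.001,-7.1, 1,0.025,0.01,0.001,-7
   1,0.023,0.013,0.002,-7.1, 1,0.021,0.016,0.001,-7.1, 1,0,0,0.033,0, 1,0,0,0.032,0, 1,0,0,0.033,0
   1,0,0,0.032,0
end [0.4793 0.2686 0.0601] 85.1 16
```

View pics/g2.png

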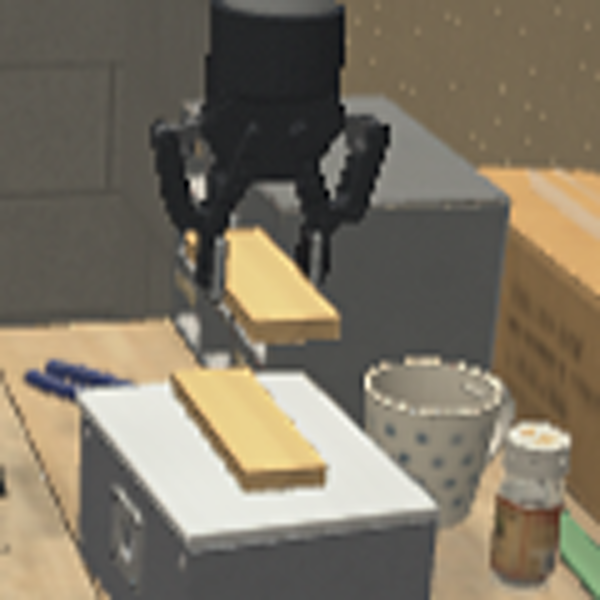

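The upper board is held level in the jaws at (280,290), and the lower one lies undisturbed on the lid at (250,430). Carrying to the mat.

Request:
send_rows(
  commands=[1,0.02,-0.018,0.001,-7.1,1,0.022,-0.015,0.002,-7.1,1,0.024,-0.012,0.001,-7.1,1,0.025,-0.009,0.001,-7.1,1,0.026,-0.006,0.002,-7.1],
)

```text
t: 5.3
eef_pos: [0.6008, 0.1277, 0.1979]
tcp_rot: [-1.43, -2.793, 0.003]
force: [-0.0, 0.7, -0.7]
gripper_width: 0.0487
grasp_force: 45.3
```

Request:
send_rows(
  commands=[1,0.027,-0.002,0.001,-7.1,1,0.027,0,0.001,-7.1,1,0.026,0.004,0.002,-7.1,1,0.026,0.008,0.001,-7.1,1,0.025,0.01,0.001,-7],
)

```text
t: 5.72
eef_pos: [0.5125, 0.2291, 0.1919]
tcp_rot: [-0.512, -3.096, 0.003]
force: [0.1, -0.7, -0.3]
gripper_width: 0.0488
grasp_force: 45.3
```

Request:
send_rows(
  commands=[1,0.023,0.013,0.002,-7.1,1,0.021,0.016,0.001,-7.1,1,0,0,0.033,0,1,0,0,0.032,0,1,0,0,0.033,0],
)

```text
t: 6.13
eef_pos: [0.479, 0.2688, 0.0915]
tcp_rot: [-0.133, -3.138, 0.001]
force: [0.2, 0.2, -1.1]
gripper_width: 0.0487
grasp_force: 45.3
```

Request:
send_rows(
  commands=[1,0,0,0.032,0,1,0,0,0.02,0,1,0,0,0.01,0,1,0,0,0,0,1,0,0,0,0],
)

```text
t: 6.55
eef_pos: [0.4796, 0.2682, 0.0306]
tcp_rot: [-0.135, -3.137, 0.001]
force: [-0.2, 0.1, -1.0]
gripper_width: 0.0491
grasp_force: 45.3
```

```bash
python3 -c "
from h import *
p=pose();print(p[:2],p[2]['force'],p[2]['gripper_width'])
im=arm.capture('top');h=cv2.cvtColor(im,cv2.COLOR_RGB2HSV);print('lower',rect('top',blob((h[...,1]>60),(228,140,280,170)),.133))
im=arm.capture('side');h=cv2.cvtColor(im,cv2.COLOR_RGB2HSV);print('lower side top',rect('side',blob((h[...,1]>60)&(h[...,2]>195),(268,165,312,205)),.133))
b=blob((h[...,1]>60)&(h[...,2]>195)&(h[...,0]>15),(165,160,245,200)); print(rect('side',b,.045),b.sum())
"
```

```text
(array([0.47960499, 0.26820091, 0.03058715]), np.float64(85.05602394456741)) [-0.17845736  0.05242642 -0.98681736] 0.04908847173037199
lower (array([685.8,  27.2]), 150.7, 52.4, -87.8, array([685.7,  26.7]))
lower side top (array([673.2,  62.6]), 232.4, 72.3, -83.9, array([679.5,  45. ]))
(array([394.5, 270.3]), 257.2, 151.7, 89.6, array([366.2, 269.1])) 705
```

Request:
send_rows(
  commands=[1,0,0,0.012,0,1,0,0,0.009,0,1,0,0,0.004,0,1,0,0,0.001,0,1,0,0,0,0],
)

```text
t: 7.07
eef_pos: [0.4796, 0.2682, 0.0046]
tcp_rot: [-0.135, -3.137, 0.001]
force: [-1.5, -1.0, -0.8]
gripper_width: 0.0489
grasp_force: 45.3
```

Request:
send_rows(
  commands=[1,0,0,0.001,0,1,0,0,0,0,1,0,0,0,0],
)

```text
t: 7.32
eef_pos: [0.4806, 0.2686, 0.0046]
tcp_rot: [0.135, 3.138, 0.0]
force: [-0.5, -0.9, -1.6]
gripper_width: 0.0488
grasp_force: 45.3
```

Request:
send_rows(
  commands=[1,0,0,0.001,0,1,0,0,0,0,1,0,0,0,0],
)

```text
t: 7.57
eef_pos: [0.4803, 0.2685, 0.0034]
tcp_rot: [0.135, 3.139, 0.0]
force: [0.4, 0.3, 0.0]
gripper_width: 0.0489
grasp_force: 45.3
```

Request:
send_rows(
  commands=[0,0,0,0,0,0,0,0,0,0,0,0,0,0,0,0,0,0,0,0],
)

```text
t: 7.9
eef_pos: [0.4805, 0.2686, 0.0035]
tcp_rot: [0.135, 3.138, 0.0]
force: [0.1, 0.1, -0.2]
gripper_width: 0.0852
grasp_force: 0.0
```

Request:
send_rows(
  commands=[0,0,0,-0.01,0,0,0,0,-0.03,0,0,0,0,-0.04,0,0,0,0,-0.04,0,0,0,0,-0.04,0],
)

```text
t: 8.32
eef_pos: [0.4798, 0.2683, 0.1654]
tcp_rot: [-0.135, -3.138, 0.0]
force: [0.8, 0.1, 0.2]
gripper_width: 0.0854
grasp_force: 0.0
```

```bash
python3 -c "
from h import *
p=pose();print(p[:2],p[2]['force'],p[2]['gripper_width'])
plan([(.687,.027,.19,2,0),(.687,.027,.135,2,0)])"
```

```text
(array([0.47975065, 0.26832876, 0.16544022]), np.float64(85.06407671671677)) [0.82934135 0.12164142 0.1700866 ] 0.0854066682279867
   0,-0.019,-0.019,-0.002,6.9, 0,-0.021,-0.016,-0.002,6.9, 0,-0.023,-0.013,-0.002,7, 0,-0.024,-0.011,-0.002,6.9, 0,-0.025,-0.007,-0.002,6.9
   0,-0.027,-0.005,-0.002,6.9, 0,-0.026,-0.001,-0.002,7, 0,-0.027,0.002,-0.002,6.9, 0,-0.026,0.005,-0.002,6.9, 0,-0.025,0.008,-0.002,6.9
   0,-0.024,0.011,-0.003,6.9, 0,-0.023,0.014,-0.002,7, 0,0,0,0.028,0, 0,0,0,0.027,0
end [0.6874 0.0266 0.1354] 2.0 14
```

Request:
send_rows(
  commands=[0,-0.019,-0.019,-0.002,6.9,0,-0.021,-0.016,-0.002,6.9,0,-0.023,-0.013,-0.002,7,0,-0.024,-0.011,-0.002,6.9,0,-0.025,-0.007,-0.002,6.9],
)

```text
t: 8.73
eef_pos: [0.5672, 0.1676, 0.1746]
tcp_rot: [1.071, 2.952, 0.001]
force: [0.0, 0.4, 0.2]
gripper_width: 0.0853
grasp_force: 0.0
```

Request:
send_rows(
  commands=[0,-0.027,-0.005,-0.002,6.9,0,-0.026,-0.001,-0.002,7,0,-0.027,0.002,-0.002,6.9,0,-0.026,0.005,-0.002,6.9,0,-0.025,0.008,-0.002,6.9],
)

```text
t: 9.15
eef_pos: [0.6541, 0.0663, 0.1843]
tcp_rot: [1.901, 2.501, 0.001]
force: [-0.3, 0.2, 1.2]
gripper_width: 0.0855
grasp_force: 0.0
```

Request:
send_rows(
  commands=[0,-0.024,0.011,-0.003,6.9,0,-0.023,0.014,-0.002,7,0,0,0,0.02,0,0,0,0,0.018,0,0,0,0,0.015,0],
)

```text
t: 9.57
eef_pos: [0.688, 0.026, 0.135]
tcp_rot: [2.184, 2.258, 0.0]
force: [-1.5, 0.7, 0.6]
gripper_width: 0.0853
grasp_force: 0.0
```

Request:
send_rows(
  commands=[0,0,0,0.01,0,0,0,0,0.005,0,0,0,0,0,0,0,0,0,0,0],
)

```text
t: 9.9
eef_pos: [0.688, 0.0272, 0.1206]
tcp_rot: [2.182, 2.26, 0.0]
force: [-0.2, 0.1, 0.3]
gripper_width: 0.0852
grasp_force: 0.0
```

```bash
python3 -c "
from h import *
p=pose();print(p[:2],p[2]['force'],p[2]['gripper_width'])
im=arm.capture('top');h=cv2.cvtColor(im,cv2.COLOR_RGB2HSV);b=blob((h[...,1]>70)&(h[...,2]>100),(170,188,200,250));print('mat board',rect('top',b,.018),b.sum())
b=blob(h[...,1]>70,(225,140,285,172));print('lower',rect('top',b,.133),b.sum())
"
```

```text
(array([0.68795746, 0.02717953, 0.12064536]), np.float64(1.997138819895986)) [-0.15784006  0.11088315  0.33891192] 0.08518998667297256
mat board (array([474.7, 269.6]), 155.2, 53.4, -4.5, array([473.9, 269.5])) 576
lower (array([686.9,  34.6]), 163.9, 111.3, -89.7, array([686.8,  35.2])) 1236
```

Request:
send_rows(
  commands=[0,0,0,0.003,0,0,0,0,0,0,1,0,0,0,0,1,0,0,0,0,1,0,0,0,0],
)

```text
t: 10.37
eef_pos: [0.6881, 0.0268, 0.1176]
tcp_rot: [2.183, 2.259, 0.0]
force: [0.4, 0.2, 0.1]
gripper_width: 0.0513
grasp_force: 0.0
```

Request:
send_rows(
  commands=[1,0,0,0,0,1,0,0,0,0,1,0,0,-0.004,0,1,0,0,-0.014,0,1,0,0,-0.03,0],
)

```text
t: 10.78
eef_pos: [0.6839, 0.027, 0.1605]
tcp_rot: [-2.177, -2.253, 0.011]
force: [-0.8, -0.1, -2.4]
gripper_width: 0.0484
grasp_force: 48.0
```

Request:
send_rows(
  commands=[1,0,0,-0.02,0,1,0,0,0,0,1,0,0,0,0],
)

```text
t: 11.03
eef_pos: [0.6894, 0.0267, 0.1882]
tcp_rot: [2.18, 2.256, 0.005]
force: [-0.1, 0.6, -1.5]
gripper_width: 0.0489
grasp_force: 48.0
```

```bash
python3 -c "
from h import *
p=pose();print(p[:2],p[2]['force'],p[2]['gripper_width'])
im=arm.capture('side');h=cv2.cvtColor(im,cv2.COLOR_RGB2HSV);b=blob((h[...,1]>70)&(h[...,2]>200),(165,160,245,200));print('mat board side',rect('side',b,.018),b.sum())
plan([(.4803,.2685,.17,85.06,1),(.4803,.2685,.06,85.06,1)])"
```

```text
(array([0.68944874, 0.02668816, 0.18819608]), np.float64(1.9622019276228921)) [-0.08116014  0.55437201 -1.49148716] 0.048945282173714744
mat board side (array([473.9, 332.8]), 317.2, 268.6, 0.4, array([458.9, 335.1])) 1491
   1,0.021,-0.017,0.001,-6.9, 1,0.022,-0.014,0.002,-6.9, 1,0.024,-0.011,0.001,-7, 1,0.026,-0.008,0.001,-6.9, 1,0.026,-0.005,0.002,-6.9
   1,0.026,-0.002,0.001,-6.9, 1,0.027,0.001,0.001,-7, 1,0.026,0.005,0.001,-6.9, 1,0.025,0.007,0.002,-6.9, 1,0.024,0.011,0.001,-6.9
   1,0.023,0.014,0.001,-7, 1,0.021,0.016,0.002,-6.9, 1,0,0,0.037,0, 1,0,0,0.036,0, 1,0,0,0.037,0
end [0.4808 0.2686 0.0597] 85.1 15
```

Request:
send_rows(
  commands=[1,0.021,-0.017,0.001,-6.9,1,0.022,-0.014,0.002,-6.9,1,0.024,-0.011,0.001,-7,1,0.026,-0.008,0.001,-6.9,1,0.026,-0.005,0.002,-6.9],
)

```text
t: 11.5
eef_pos: [0.5986, 0.1285, 0.1756]
tcp_rot: [-1.403, -2.806, 0.004]
force: [-1.0, -0.4, -1.5]
gripper_width: 0.0492
grasp_force: 48.0
```

Request:
send_rows(
  commands=[1,0.026,-0.002,0.001,-6.9,1,0.027,0.001,0.001,-7,1,0.026,0.005,0.001,-6.9,1,0.025,0.007,0.002,-6.9,1,0.024,0.011,0.001,-6.9],
)

```text
t: 11.92
eef_pos: [0.5124, 0.2282, 0.1696]
tcp_rot: [-0.504, -3.096, 0.004]
force: [0.4, 0.6, -1.2]
gripper_width: 0.0491
grasp_force: 48.0
```

Request:
send_rows(
  commands=[1,0.023,0.014,0.001,-7,1,0.021,0.016,0.002,-6.9,1,0,0,0.035,0,1,0,0,0.035,0,1,0,0,0.03,0],
)

```text
t: 12.33
eef_pos: [0.4782, 0.2684, 0.0661]
tcp_rot: [-0.133, -3.136, 0.002]
force: [-0.2, -0.2, -1.2]
gripper_width: 0.0487
grasp_force: 48.0
```

Request:
send_rows(
  commands=[1,0,0,0.02,0,1,0,0,0.012,0,1,0,0,0,0,1,0,0,0,0,1,0,0,0,0],
)

```text
t: 12.75
eef_pos: [0.4819, 0.269, 0.0384]
tcp_rot: [0.135, 3.137, 0.001]
force: [0.5, -0.1, -1.3]
gripper_width: 0.049
grasp_force: 48.0
```

```bash
python3 -c "
from h import *
p=pose();print(p[:2],p[2]['force'],p[2]['gripper_width'])
s=arm.capture('side');t=arm.capture('top')
a=cv2.resize(s[165:215,170:250],(800,500),interpolation=cv2.INTER_CUBIC)
cv2.imwrite('pics/p1.png',a[:,:,::-1])"
```

```text
(array([0.48190825, 0.26896846, 0.03839623]), np.float64(85.05454706834404)) [ 0.52664481 -0.10512005 -1.29019329] 0.04903297885525808
```

View pics/p1.png

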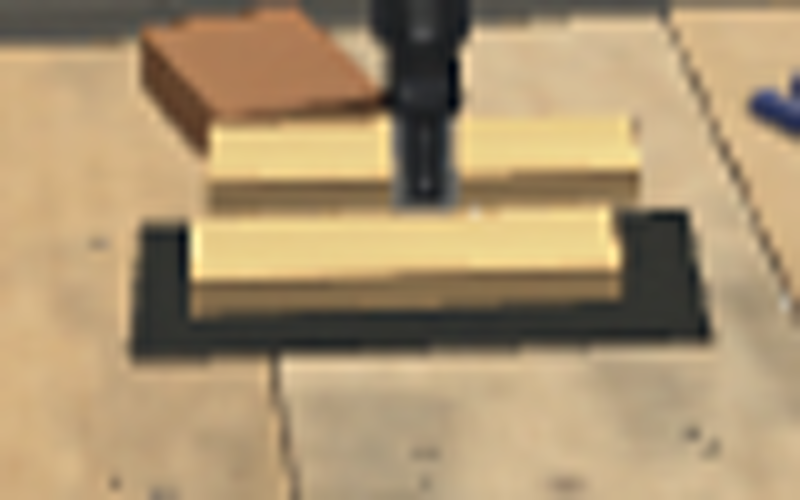

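The held board floats above and behind the one on the mat; top front edges: held (212,183)–(638,173), mat board (190,283)–(620,270).

```bash
python3 -c "
from h import *
f=lambda p,z:unproj('side',np.array(p)/10.+[170-.45,165-.45],z)[:,:2]*1000
for p,z in (([[212,183],[638,173]],.0540),([[209,125],[632,118]],.0540),([[190,283],[620,270]],.018),([[190,228],[612,208]],.018)):
    q=f(p,z);print(np.round(q,1).tolist(),np.round(q.mean(0),1))
"
```

```text
[[406.1, 245.6], [550.8, 232.0]] [478.5 238.8]
[[408.2, 295.8], [556.1, 279.8]] [482.2 287.8]
[[396.9, 243.3], [544.3, 230.8]] [470.6 237. ]
[[399.6, 288.5], [549.3, 282.7]] [474.4 285.6]
```

Request:
send_rows(
  commands=[1,0.0072,-0.0005,0,0,1,0,0,0.009,0,1,0,0,0.007,0,1,0,0,0.001,0,1,0,0,0,0],
)

```text
t: 13.27
eef_pos: [0.4724, 0.2683, 0.0191]
tcp_rot: [-0.135, -3.136, 0.002]
force: [-0.3, -0.4, -1.0]
gripper_width: 0.0486
grasp_force: 48.0
```

Request:
send_rows(
  commands=[1,0,0,0,0,1,0,0,0,0],
)

```text
t: 13.43
eef_pos: [0.4737, 0.2688, 0.0203]
tcp_rot: [0.135, 3.139, 0.0]
force: [0.8, 1.0, -0.9]
gripper_width: 0.0489
grasp_force: 48.0
```

```bash
python3 -c "
from h import *
p=pose();print(p[:2],p[2]['force'],p[2]['gripper_width'])
s=arm.capture('side')
a=cv2.resize(s[165:215,170:250],(800,500),interpolation=cv2.INTER_CUBIC)
cv2.imwrite('pics/p2.png',a[:,:,::-1])"
```

```text
(array([0.47371494, 0.26879266, 0.02028109]), np.float64(85.06241772962909)) [ 0.78330674  1.00047729 -0.92753272] 0.04889981978868643
```

View pics/p2.png

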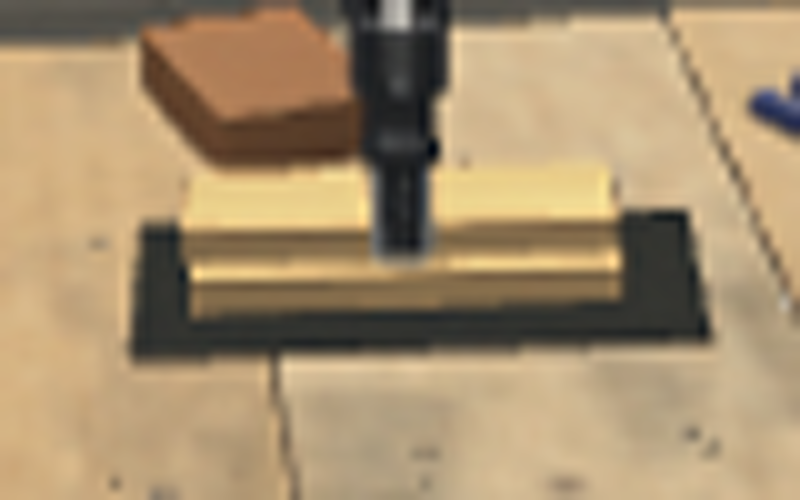

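The held board is now right above the mat board; its top front edge runs (183,232)–(620,222).

```bash
python3 -c "
from h import *
f=lambda p,z:unproj('side',np.array(p)/10.+[170-.45,165-.45],z)[:,:2]*1000
for p,z in (([[183,232],[620,222]],.036),([[190,175],[612,165]],.036),([[190,283],[620,270]],.018)):
    q=f(p,z);print(np.round(q,1).tolist(),np.round(q.mean(0),1))
# predicted mat-board outline if at TCP line: and held outline, for centre xy
def c(x,y,z,a=-4.94):
    a=np.radians(a);u=np.array([np.cos(a),np.sin(a)]);v=np.array([-u[1],u[0]])
    P=[np.r_[np.array([x,y])+u*s-v*.025,z] for s in (-.075,.075)];return np.round((proj('side',P)-[170-.45,165-.45])*10,0).tolist()
print('held pred',c(.472,.2688,.036),'mat pred',c(.474,.2690,.018), 'mat bottom', c(.474,.269,.003))
"
```

```text
[[395.6, 246.4], [544.4, 231.6]] [470. 239.]
[[400.7, 294.1], [549.0, 280.3]] [474.8 287.2]
[[396.9, 243.3], [544.3, 230.8]] [470.6 237. ]
held pred [[181.0, 227.0], [618.0, 215.0]] mat pred [[189.0, 274.0], [624.0, 261.0]] mat bottom [[191.0, 313.0], [624.0, 300.0]]
```

Request:
send_rows(
  commands=[1,0,-0.001,0.001,0,1,0,0,0.002,0,1,0,0,0.001,0,1,0,0,0,0,1,0,0,0,0],
)

```text
t: 13.9
eef_pos: [0.4739, 0.2679, 0.0174]
tcp_rot: [0.135, 3.138, 0.0]
force: [-1.7, -0.7, 5.2]
gripper_width: 0.0488
grasp_force: 48.7
```

Request:
send_rows(
  commands=[0,0,0,0,0,0,0,0,0,0,0,0,0,0,0,0,0,0,0.006,0,0,0,0,0.005,0],
)

```text
t: 14.32
eef_pos: [0.4737, 0.2678, 0.005]
tcp_rot: [0.135, 3.138, 0.0]
force: [-0.3, 0.0, 0.1]
gripper_width: 0.0852
grasp_force: 0.0
```

Request:
send_rows(
  commands=[0,0,0,0.002,0,0,0,0,0,0,0,0,0,0,0],
  force=20,
)

```text
t: 14.57
eef_pos: [0.473, 0.2676, 0.0027]
tcp_rot: [-0.135, -3.138, 0.001]
force: [-0.7, 1.0, 1.0]
gripper_width: 0.0857
grasp_force: 0.0
```

Request:
send_rows(
  commands=[1,0,0,0,0,1,0,0,0,0,1,0,0,0,0,1,0,0,0,0,1,0,0,0,0],
)

```text
t: 14.98
eef_pos: [0.4739, 0.2681, 0.0037]
tcp_rot: [0.135, 3.138, 0.001]
force: [0.8, 1.1, 0.9]
gripper_width: 0.0493
grasp_force: 23.2
```

Request:
send_rows(
  commands=[0,0,0,0,0,0,0,0,0,0,0,0,0,0,0,0,0,0,-0.01,0,0,0,0,-0.03,0],
)

```text
t: 15.4
eef_pos: [0.4691, 0.2658, 0.0396]
tcp_rot: [-0.135, -3.129, 0.007]
force: [-1.0, -0.6, 0.1]
gripper_width: 0.0856
grasp_force: 0.0
```

Request:
send_rows(
  commands=[0,0,0,-0.04,0,0,0,0,-0.04,0,0,0,0,-0.03,0,0,0,0,0,0,0,0,0,0,0],
)

```text
t: 15.82
eef_pos: [0.4756, 0.2686, 0.1571]
tcp_rot: [0.135, 3.132, 0.005]
force: [0.1, 0.1, -0.9]
gripper_width: 0.0853
grasp_force: 0.0
```

```bash
python3 -c "
from h import *
p=pose();print(p[:2])
im=arm.capture('top');h=cv2.cvtColor(im,cv2.COLOR_RGB2HSV);H,S,V=[h[...,i].astype(int) for i in range(3)]
b=blob((S>120)&((H<8)|(H>170)),(300,205,345,260));print('handle',rect('top',b,.014))
t=cv2.resize(im[180:255,300:350],(400,600),interpolation=cv2.INTER_CUBIC)
s=arm.capture('side');a=cv2.resize(s[165:215,170:250],(400,250),interpolation=cv2.INTER_CUBIC)
c=cv2.resize(im[185:260,160:210],(400,350)[:0] or (233,350),interpolation=cv2.INTER_CUBIC); z=np.zeros((350,400,3),np.uint8);z[:,:233]=c
cv2.imwrite('pics/q.png',np.hstack([t,np.vstack([a,z])])[:,:,::-1])
plan([(.4195,-.244,.15,77,0),(.4195,-.244,.06,77,0)])"
```

```text
(array([0.47559737, 0.26861473, 0.15710914]), np.float64(85.06947147255538))
handle (array([ 419.2, -243.2]), 98.4, 29.1, -13.8, array([ 419., -243.]))
   0,0.001,-0.04,0,0.6, 0,0,-0.039,0,0.6, 0,0,-0.04,0.001,0.7, 0,-0.001,-0.039,0,0.6, 0,-0.001,-0.04,0,0.6
   0,-0.001,-0.039,0,0.6, 0,-0.002,-0.04,0.001,0.6, 0,-0.002,-0.039,0,0.7, 0,-0.003,-0.04,0,0.6, 0,-0.003,-0.039,0,0.6
   0,-0.004,-0.039,0,0.6, 0,-0.004,-0.04,0.001,0.6, 0,-0.004,-0.039,0,0.7, 0,0,0,0.03,0, 0,0,0,0.03,0
   0,0,0,0.03,0
end [ 0.4192 -0.2438  0.0598] 77.0 16
```

View pics/q.png

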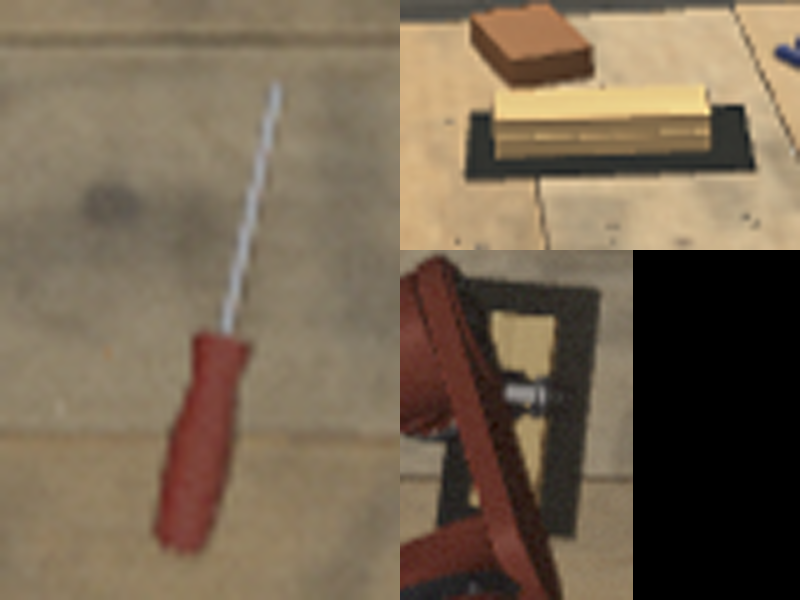

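The pile at (600,125) is flush and flat on the mat. The screwdriver's tip is at (276,85) and its handle at (200,445), unmoved. On to it.

Request:
send_rows(
  commands=[0,0.001,-0.04,0,0.7,0,0,-0.039,0,0.7,0,0,-0.04,0.001,0.7,0,-0.001,-0.039,0,0.7,0,-0.001,-0.04,0,0.7],
)

```text
t: 16.33
eef_pos: [0.45, 0.0694, 0.1498]
tcp_rot: [-0.23, -3.128, 0.001]
force: [1.1, -0.7, -0.4]
gripper_width: 0.0854
grasp_force: 0.0
```

Request:
send_rows(
  commands=[0,-0.001,-0.039,0,0.7,0,-0.002,-0.04,0.001,0.7,0,-0.002,-0.039,0,0.7,0,-0.003,-0.04,0,0.7,0,-0.003,-0.039,0,0.7],
)

```text
t: 16.75
eef_pos: [0.4274, -0.1262, 0.1491]
tcp_rot: [-0.327, -3.12, -0.002]
force: [0.7, -0.4, -1.0]
gripper_width: 0.0852
grasp_force: 0.0
```

Request:
send_rows(
  commands=[0,-0.004,-0.039,0,0.7,0,-0.004,-0.04,0.001,0.7,0,-0.004,-0.039,0,0.7,0,0,0,0.03,0,0,0,0,0.03,0],
)

```text
t: 17.17
eef_pos: [0.4158, -0.2461, 0.0899]
tcp_rot: [0.391, 3.115, -0.002]
force: [-0.2, 0.6, -0.6]
gripper_width: 0.0854
grasp_force: 0.0
```

Request:
send_rows(
  commands=[0,0,0,0.02,0,0,0,0,0,0,0,0,0,0,0,0,0,0,0,0],
)

```text
t: 17.5
eef_pos: [0.4156, -0.2427, 0.0702]
tcp_rot: [-0.383, -3.117, -0.001]
force: [0.3, 0.6, 1.1]
gripper_width: 0.0858
grasp_force: 0.0
```

```bash
python3 -c "
from h import *
p=pose();print(p[:2])
t=unproj('top',[[334.1,190.3]],.011)[0];print('tip',t, np.degrees(np.arctan2(t[1]+.2431,t[0]-.4192)),np.hypot(t[1]+.2431,t[0]-.4192))
im=arm.capture('side');h=cv2.cvtColor(im,cv2.COLOR_RGB2HSV);H,S,V=[h[...,i].astype(int) for i in range(3)]
b=blob((S>120)&((H<8)|(H>170)),(180,265,245,295));print('handle side',rect('side',b,.014))
cv2.imwrite('pics/s1.png',cv2.resize(im[210:310,170:300],(780,600),interpolation=cv2.INTER_CUBIC)[:,:,::-1])
plan([(.4192,-.2435,.02,76,0,.015),(.4192,-.2435,.004,76,0,.006)])"
```

```text
(array([ 0.41557058, -0.24271382,  0.0702245 ]), np.float64(75.98103531795965))
tip [ 0.58459638 -0.28218156  0.011     ] -13.29459043234549 0.1699509678612738
handle side (array([ 417.8, -244.5]), 102.0, 45.1, -10.2, array([ 418. , -244.3]))
   0,-0.001,0,0.013,0, 0,0,0,0.013,0, 0,-0.001,0,0.012,0, 0,-0.001,0,0.013,0, 0,0,0,0.005,0
   0,0,0,0.006,0, 0,0,0,0.005,0
end [ 0.4193 -0.244   0.0042] 76.0 7
```

View pics/s1.png

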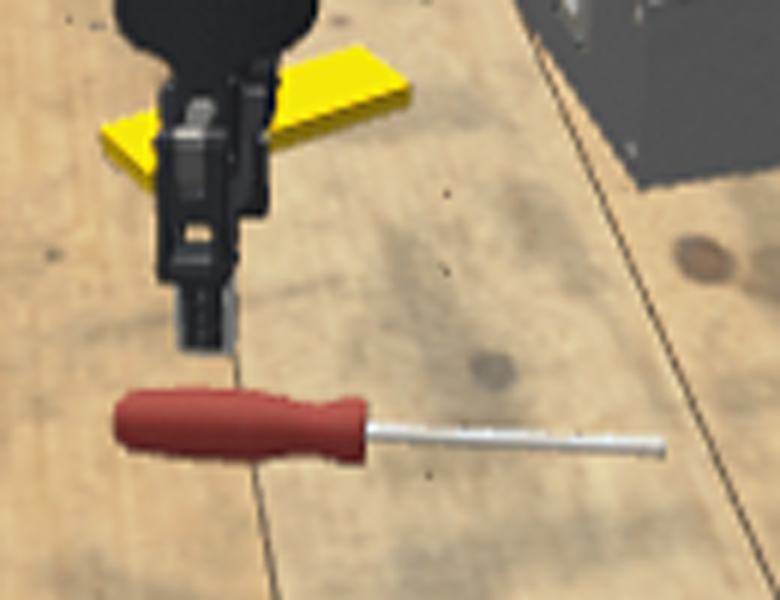

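Gripper aligned over the handle at (205,350). Descending and gripping.

Request:
send_rows(
  commands=[0,-0.001,0,0.013,0,0,0,0,0.013,0,0,-0.001,0,0.013,0,0,-0.001,0,0.012,0,0,0,0,0.007,0],
)

```text
t: 17.97
eef_pos: [0.4196, -0.2441, 0.013]
tcp_rot: [0.383, 3.116, -0.002]
force: [0.4, 0.6, 0.9]
gripper_width: 0.0854
grasp_force: 0.0
```

Request:
send_rows(
  commands=[0,0,0,0.005,0,0,0,0,0.003,0,0,0,0,0,0,0,0,0,0,0],
  force=80,
)

```text
t: 18.3
eef_pos: [0.419, -0.244, 0.0049]
tcp_rot: [0.384, 3.117, -0.001]
force: [0.9, -0.3, 0.1]
gripper_width: 0.0855
grasp_force: 0.0
```

Request:
send_rows(
  commands=[1,0,0,0,0,1,0,0,0,0,1,0,0,0,0,1,0,0,0,0,1,0,0,0,0],
)

```text
t: 18.72
eef_pos: [0.4187, -0.2437, 0.0046]
tcp_rot: [0.384, 3.118, 0.0]
force: [-2.0, 5.8, 24.8]
gripper_width: 0.026
grasp_force: 51.2
```

Request:
send_rows(
  commands=[1,0,0,0,0,1,0,0,0,0,1,0,0,0,0],
)

```text
t: 18.97
eef_pos: [0.4189, -0.2439, 0.0049]
tcp_rot: [0.384, 3.118, -0.0]
force: [-1.5, 1.2, 6.3]
gripper_width: 0.0249
grasp_force: 79.2
```

Request:
send_rows(
  commands=[1,0,0,-0.006,0,1,0,0,-0.015,0,1,0,0,-0.02,0,1,0,0,-0.015,0,1,0,0,0,0],
)

```text
t: 19.38
eef_pos: [0.4206, -0.2453, 0.0632]
tcp_rot: [0.383, 3.113, -0.005]
force: [0.2, -0.5, 0.6]
gripper_width: 0.0248
grasp_force: 78.9
```

Request:
send_rows(
  commands=[1,0,0,0,0,1,0,0,0,0],
)

```text
t: 19.55
eef_pos: [0.4178, -0.2431, 0.0594]
tcp_rot: [-0.384, -3.117, -0.001]
force: [-0.4, -0.6, -1.3]
gripper_width: 0.0247
grasp_force: 78.9
```

```bash
python3 -c "
from h import *
p=pose();print(p[:2],p[2]['force'],p[2]['gripper_width'])
im=arm.capture('top');h=cv2.cvtColor(im,cv2.COLOR_RGB2HSV);H,S,V=[h[...,i].astype(int) for i in range(3)]
lid=blob((S<45)&(V>125),(215,125,295,190));print('lid',rect('top',lid,.118),lid.sum())
cn=cv2.approxPolyDP(cv2.convexHull(np.argwhere(lid)[:,::-1].astype(np.int32)),3,True)[:,0];print(np.round(unproj('top',cn,.118)[:,:2]*1000).tolist())
s=arm.capture('side')
print('hole(side)',unproj('side',[[264.9-.4,203.7-.4]],.065))
a=cv2.resize(s[180:230,245:295],(400,400),interpolation=cv2.INTER_CUBIC)
b=cv2.resize(s[220:290,175:305],(743,400),interpolation=cv2.INTER_CUBIC)[:, 343:]
b=cv2.resize(s[215:285,210:280],(400,400),interpolation=cv2.INTER_CUBIC)
cv2.imwrite('pics/s2.png',np.hstack([a,b])[:,:,::-1])"
```

```text
(array([ 0.4178056 , -0.24314686,  0.05938124]), np.float64(75.96026458216141)) [-0.43059932 -0.56094433 -1.25718666] 0.02474315642192048
lid (array([686.4,  17.9]), 209.8, 158.5, -84.1, array([685.7,  17.7])) 2600
[[622.0, -91.0], [600.0, 108.0], [752.0, 124.0], [771.0, -75.0]]
hole(side) [[0.61570511 0.03469916 0.065     ]]
```

View pics/s2.png

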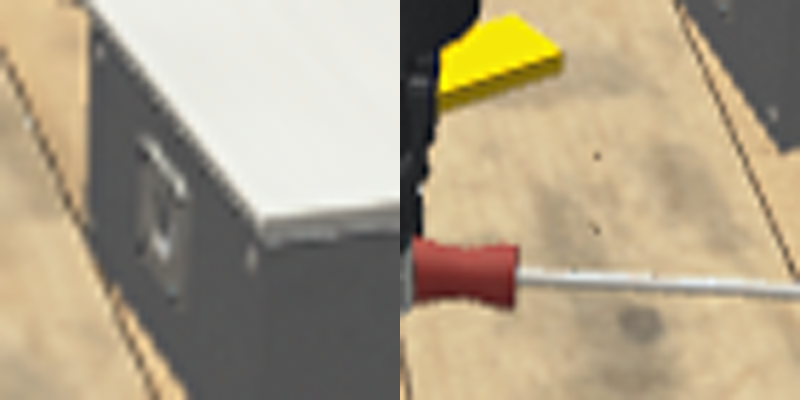

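The left half shows the escutcheon centred at about (164,215) on the front face; the right half shows the screwdriver held level, blade from (515,272) to the right. Pictures are used up, so the rest is numeric.

```bash
cat >> h.py <<'E'
from scipy.optimize import least_squares
def blade(n,tipg,backg):
    """pixels of the bright thin blade near the predicted line; returns the tip pixel and two line points"""
    im=arm.capture(n).astype(int); S=im.max(2)-im.min(2); V=im.max(2)
    a,b=proj(n,[tipg])[0],proj(n,[backg])[0]; d=(a-b)/np.linalg.norm(a-b); L=np.linalg.norm(a-b); nn=np.array([-d[1],d[0]])
    ss=np.arange(0,L+8,.5); off=np.arange(-6,6.1,.25); g=(b+ss[:,None,None]*d+off[None,:,None]*nn).astype(np.float32)
    val=cv2.remap((V-2.0*S).astype(np.float32),g[...,0],g[...,1],cv2.INTER_LINEAR)
    val=val-np.median(val,axis=1,keepdims=True); pk=val.max(1); o=off[val.argmax(1)]
    th=.5*np.median(pk[:int(L*1.4)]); on=pk>th; on[:4]=True
    end=ss[np.nonzero(on&(np.abs(o-np.median(o))<3))[0].max()]; 
    k=(ss<end)&(ss>3); c=np.polyfit(ss[k],o[k],1)
    f=lambda s: b+s*d+np.polyval(c,s)*nn
    return f(end),f(3.),np.round([L,end,th,pk[-6:].max()],1),np.round(c,3)
E
python3 - <<'E'
from h import *
p,yw,s=pose(); a=np.radians(yw-90); u=np.array([np.cos(a),np.sin(a),0])
tip=p+u*.165+[0,0,.007]; back=p+u*.060+[0,0,.0085]
r={n:blade(n,tip,back) for n in("top","side")}; print(r)
print("tip guess",tip)
pt=lambda k:least_squares(lambda q:np.r_[proj("top",q)[0]-r["top"][k],proj("side",q)[0]-r["side"][k]],tip)
for k in (0,1):
    o=pt(k);d=o.x-p;print(o.x.round(4),o.fun.round(1),"fwd/lat/up",(d@u).round(4),(d@[-u[1],u[0],0]).round(4),d[2].round(4))
# blade axis by line: height relative via side at known lateral 0
print("hole px pred",proj("side",[.6086,.0099,.065]),"meas",[265.06,206.4],unproj("side",[[265.06,206.4]],.065))
print(proj("side",[[.6086,.0099,.065],[.6186,.0099,.065],[.6086,.0199,.065]]))
E
```

```text
{'top': (array([337.25980025, 188.27901841]), array([331.51516852, 215.68685706]), array([29.2, 31. , 40. , 18.2]), array([-0.016, -0.226])), 'side': (array([280.96572916, 265.02303642]), array([237.03002308, 262.64519081]), array([44.8, 47. , 59. ,  7.8]), array([ 0.   , -0.118]))}
tip guess [ 0.57749389 -0.28282473  0.06582652]
[ 0.5835 -0.282   0.0645] [-0.   0.3  0.2 -0. ] fwd/lat/up 0.1706 0.0022 0.0057
[ 0.4837 -0.2587  0.0673] [-0.1  0.7  0.5 -0.1] fwd/lat/up 0.0681 0.0007 0.0084
hole px pred [[264.02932701 207.19316337]] meas [265.06, 206.4] [[0.61280242 0.01442816 0.065     ]]
[[264.02932701 207.19316337]
 [267.28439047 206.94613338]
 [263.2939213  205.67519748]]
```

```bash
python3 -c "
from h import *
plan([(.3928,-.0116,.0593,95.8,1,.03)])"
```

```text
1,0.01,0.027,0,-2.5, 1,0.009,0.028,0,-2.5, 1,0.007,0.028,0,-2.4, 1,0.007,0.028,0,-2.5, 1,0.005,0.029,0,-2.5
   1,0.004,0.029,0,-2.5, 1,0.003,0.029,0,-2.5, 1,0.001,0.029,0,-2.4
end [ 0.3929 -0.0115  0.059 ] 95.8 8
```

Request:
send_rows(
  commands=[1,0.01,0.027,0,-2.5,1,0.009,0.028,0,-2.5,1,0.007,0.028,0,-2.4,1,0.007,0.028,0,-2.5,1,0.005,0.029,0,-2.5],
)

```text
t: 20.17
eef_pos: [0.4022, -0.0979, 0.0596]
tcp_rot: [-0.043, -3.14, -0.001]
force: [0.9, 0.5, -0.2]
gripper_width: 0.025
grasp_force: 78.9
```

Request:
send_rows(
  commands=[1,0.004,0.029,0,-2.5,1,0.003,0.029,0,-2.5,1,0.001,0.029,0,-2.4,1,0,0,0,0,1,0,0,0,0],
)

```text
t: 20.58
eef_pos: [0.3929, -0.0111, 0.0597]
tcp_rot: [0.163, -3.136, -0.0]
force: [-0.6, -1.1, -1.2]
gripper_width: 0.0247
grasp_force: 79.0
```

```bash
python3 - <<'E'
from h import *
p,yw,s=pose(); a=np.radians(yw-90); u=np.array([np.cos(a),np.sin(a),0]); v=np.array([-u[1],u[0],0]); print(p,yw,s["force"])
tip=p+u*.1695+v*.0015+[0,0,.0057]; back=p+u*.060+[0,0,.0085]
r={n:blade(n,tip,back) for n in("top","side")}; print(r)
pt=lambda k:least_squares(lambda q:np.r_[proj("top",q)[0]-r["top"][k],proj("side",q)[0]-r["side"][k]],tip)
for k in (0,1):
    o=pt(k);d=o.x-p;print(o.x.round(4),o.fun.round(1),"fwd/lat/up",(d@u).round(4),(d@v).round(4),d[2].round(4))
im=arm.capture("side"); g=im[196:218,256:274].astype(int).sum(2)//3
for row in g: print(*row)
E
```

```text
[ 0.39294767 -0.01108577  0.05968035] 95.94439832847576 [-0.55027623 -1.10373862 -1.2128126 ]
{'top': (array([255.58839126, 194.07808324]), array([258.93815154, 221.87728399]), array([30.8, 31. , 40.1,  5.4]), array([-0.005, -0.222])), 'side': (array([248.6227051 , 208.30874991]), array([215.35465835, 212.25295506]), array([36.5, 36.5, 38.9, 20.7]), array([-0.008,  0.038]))}
[0.5618 0.0094 0.0655] [-0.   0.1  0.1 -0. ] fwd/lat/up 0.17 0.0029 0.0058
[ 0.4621 -0.0027  0.0673] [-0.   0.3  0.2 -0. ] fwd/lat/up 0.0696 0.0011 0.0076
90 80 82 81 82 81 90 89 82 80 77 119 135 213 231 230 228 229
88 80 82 82 81 80 102 123 103 81 79 70 112 157 221 232 230 229
87 80 82 82 82 81 78 130 159 89 79 80 82 111 182 228 232 230
87 80 82 81 82 82 68 72 177 122 81 81 78 91 119 196 232 233
87 80 81 82 81 83 80 85 112 162 108 82 79 78 102 134 211 233
86 79 81 82 83 81 89 97 96 133 142 105 81 79 68 122 147 216
85 80 81 82 82 81 90 98 96 96 132 159 89 79 80 82 117 173
82 80 81 82 82 81 90 99 94 96 91 184 104 80 80 80 91 114
82 80 82 81 82 81 90 100 85 91 84 131 111 84 80 81 78 101
83 80 81 81 81 81 91 102 90 85 89 80 89 82 80 81 81 78
87 81 80 82 81 80 93 106 94 77 96 98 92 82 81 82 82 81
98 81 81 81 81 81 92 104 98 77 99 97 93 83 81 82 82 81
92 81 81 81 82 80 92 100 113 76 112 100 93 82 81 82 82 82
78 79 81 81 81 81 89 95 144 111 113 100 92 82 82 81 82 82
84 78 81 81 82 81 74 93 154 166 119 99 90 82 82 82 82 82
104 79 79 81 82 82 67 95 118 165 115 98 88 83 82 82 82 81
137 85 79 81 81 82 87 95 96 125 100 96 89 82 82 82 82 81
159 93 78 81 81 82 81 86 96 98 97 97 88 82 82 82 81 81
188 116 81 79 80 81 82 81 91 98 98 97 87 81 82 82 82 82
186 161 88 99 83 82 81 82 84 95 104 97 86 81 82 82 81 83
185 191 106 135 89 80 81 81 81 86 105 94 85 82 81 81 82 82
181 185 158 129 98 80 80 82 82 81 72 85 85 82 81 81 83 83
```

Request:
send_rows(
  commands=[1,-0.008,-0.002,0,1,1,-0.012,0,0,0,1,-0.012,0,0,0,1,-0.008,0,0,0,1,0,0,0,0],
)

```text
t: 21.15
eef_pos: [0.4365, -0.0119, 0.0609]
tcp_rot: [-0.127, 3.136, -0.001]
force: [0.3, 0.0, -0.4]
gripper_width: 0.025
grasp_force: 79.0
```

Request:
send_rows(
  commands=[1,0,0,0,0,1,0,0,0,0],
)

```text
t: 21.32
eef_pos: [0.4332, -0.011, 0.06]
tcp_rot: [0.129, -3.138, -0.0]
force: [-0.6, -0.2, -0.8]
gripper_width: 0.0245
grasp_force: 79.0
```

```bash
python3 - <<'E'
from h import *
p,yw,s=pose(); a=np.radians(yw-90); u=np.array([np.cos(a),np.sin(a),0]); v=np.array([-u[1],u[0],0]); print(p,yw,s["force"])
tip=p+u*.1695+v*.0025+[0,0,.0058]; back=p+u*.060+[0,0,.0085]
print("pred",tip, "side px",proj("side",tip),proj("side",tip+u*.010))
r={n:blade(n,tip,back) for n in("top","side")}; print(r)
o=least_squares(lambda q:np.r_[proj("top",q)[0]-r["top"][0],proj("side",q)[0]-r["side"][0]],tip);print(o.x,o.fun)
E
```

```text
[ 0.43322255 -0.01102551  0.05995171] 94.71668693962849 [-0.58111263 -0.16533487 -0.83658826]
pred [0.60194296 0.0054038  0.06575171] side px [[262.19153652 207.82511834]] [[265.39168454 207.45050073]]
{'top': (array([256.65594059, 182.53424678]), array([259.23168523, 210.41739615]), array([30.5, 31. , 35.1,  8. ]), array([ 0.012, -0.387])), 'side': (array([265.20974998, 208.02595906]), array([229.31472949, 210.91708181]), array([36. , 39. , 37.3, 66.3]), array([ 0.025, -0.458]))}
[0.608113   0.0050074  0.06428154] [ 0.18872852 -1.17946646 -0.98387822  0.14381921]
```

Request:
send_rows(
  commands=[1,0,0.0015,0,0,1,-0.005,0,0,0,1,-0.006,0,0,0,1,-0.006,0,0,0,1,-0.004,0,0,0],
)

```text
t: 21.83
eef_pos: [0.456, -0.0075, 0.0606]
tcp_rot: [-0.131, 3.138, -0.0]
force: [0.3, 0.1, -0.7]
gripper_width: 0.0251
grasp_force: 79.0
```

Request:
send_rows(
  commands=[1,0,0,0,0,1,0,0,0,0],
)

```text
t: 22.0
eef_pos: [0.455, -0.0075, 0.0603]
tcp_rot: [0.131, -3.139, 0.0]
force: [0.3, 1.0, -1.3]
gripper_width: 0.025
grasp_force: 79.0
```

Request:
send_rows(
  commands=[1,-0.004,0,0,0,1,-0.004,0,0,0,1,-0.003,0,0,0,1,0,0,0,0,1,0,0,0,0],
)

```text
t: 22.42
eef_pos: [0.4658, -0.0066, 0.0604]
tcp_rot: [-0.131, 3.139, -0.0]
force: [-0.0, 0.6, -1.2]
gripper_width: 0.0247
grasp_force: 79.0
```

Request:
send_rows(
  commands=[1,-0.003,0,0,0,1,-0.003,0,0,0,1,0,0,0,0,1,0,0,0,0],
)

```text
t: 22.75
eef_pos: [0.4705, -0.006, 0.0598]
tcp_rot: [0.131, -3.136, -0.0]
force: [-3.2, 0.3, 0.8]
gripper_width: 0.0249
grasp_force: 79.1
```

Request:
send_rows(
  commands=[1,-0.003,0,0,0,1,-0.003,0,0,0,1,0,0,0,0,1,0,0,0,0],
)

```text
t: 23.08
eef_pos: [0.4764, -0.0055, 0.0597]
tcp_rot: [0.131, -3.136, -0.001]
force: [-5.9, -0.6, 0.8]
gripper_width: 0.0248
grasp_force: 79.1
```

Request:
send_rows(
  commands=[1,-0.002,0,0,0,1,-0.001,0,0,0,1,0,0,0,0,1,0,0,0,0,1,0,0,0,0],
)

```text
t: 23.5
eef_pos: [0.4788, -0.0052, 0.0595]
tcp_rot: [0.131, -3.135, -0.001]
force: [-6.2, -0.2, -0.3]
gripper_width: 0.0248
grasp_force: 79.1
```

Request:
send_rows(
  commands=[1,0,0,0,0,1,0,0,0,0,1,0,0,0,0,1,0,0,0,0,1,0,0,0,0],
)

```text
t: 23.92
eef_pos: [0.4788, -0.0052, 0.0596]
tcp_rot: [0.131, -3.135, -0.001]
force: [-5.7, -0.2, -0.9]
gripper_width: 0.0249
grasp_force: 79.1
```

```bash
cat > lid.py <<'E'
from h import *
p,yw,s=pose();print(p,yw,s["force"],s["t"])
for n in("top","side"):
    im=arm.capture(n);h=cv2.cvtColor(im,cv2.COLOR_RGB2HSV)
    x=(215,100,300,195) if n=="top" else (240,100,345,215)
    b=blob((h[...,1]<45)&(h[...,2]>125),x); ys,xs=np.nonzero(b); print(n,b.sum(),xs.min(),xs.max(),ys.min(),ys.max())
    print(arm.boxes_of("lid",n)[:1], arm.boxes_of("case",n)[:1])
E
python3 lid.py
```

```text
[ 0.47880319 -0.00518482  0.05956819] 94.77497822843655 [-5.68104127 -0.19123249 -0.92670044] 23.9167
top 293 220 285 131 144
[{'box': [250.0, 159.7, 260.9, 172.9], 'confidence': 0.62}] [{'box': [225.0, 130.1, 283.8, 185.3], 'confidence': 0.56}]
side 1325 277 344 119 204
[{'box': [291.3, 135.1, 329.5, 204.6], 'confidence': 0.88}] [{'box': [204.6, 206.2, 266.3, 221.6], 'confidence': 0.36}]
```

The lid shows as swung open. Withdrawing and returning the screwdriver.

Request:
send_rows(
  commands=[1,0.01,0,0,0,1,0.015,0,0,0,1,0.02,0,0,0,1,0.02,0,0,0,1,0.02,0,0,0],
)

```text
t: 24.63
eef_pos: [0.3971, -0.0127, 0.0612]
tcp_rot: [-0.13, 3.133, -0.001]
force: [0.7, -0.2, -1.0]
gripper_width: 0.0248
grasp_force: 79.0
```

Request:
send_rows(
  commands=[1,0,0,0,0,1,0,0,0,0],
)

```text
t: 24.8
eef_pos: [0.3966, -0.0126, 0.0609]
tcp_rot: [-0.129, 3.135, -0.001]
force: [0.8, -0.1, 0.2]
gripper_width: 0.0251
grasp_force: 79.0
```

```bash
python3 lid.py; python3 -c "
from h import *
plan([(.4189,-.2439,.06,76,1,.032),(.4189,-.2439,.02,76,1,.012)])"
```

```text
[ 0.39661676 -0.01260377  0.06089811] 94.72192759995266 [ 0.80859073 -0.13738829  0.21242134] 24.8
top 297 220 284 127 141
[{'box': [219.9, 127.8, 282.5, 142.1], 'confidence': 0.69}] [{'box': [222.7, 129.3, 284.0, 184.2], 'confidence': 0.62}]
side 1320 277 344 119 204
[{'box': [293.3, 136.3, 331.7, 203.2], 'confidence': 0.76}] [{'box': [257.3, 133.5, 330.8, 239.6], 'confidence': 0.89}]
   1,0,-0.029,0,2.3, 1,-0.002,-0.029,0,2.4, 1,-0.002,-0.029,0,2.3, 1,-0.004,-0.029,0,2.4, 1,-0.005,-0.028,0,2.3
   1,-0.007,-0.029,0.001,2.4, 1,-0.007,-0.028,0,2.3, 1,-0.008,-0.028,0,2.4, 1,0,0,0.01,0, 1,0,0,0.01,0
   1,0,0,0.01,0, 1,0,0,0.01,0
end [ 0.4185 -0.2442  0.0198] 76.0 12
```

Request:
send_rows(
  commands=[1,0,-0.029,0,2.3,1,-0.002,-0.029,0,2.4,1,-0.002,-0.029,0,2.3,1,-0.004,-0.029,0,2.4,1,-0.005,-0.028,0,2.3],
)

```text
t: 25.52
eef_pos: [0.4098, -0.1583, 0.0604]
tcp_rot: [0.193, 3.135, -0.001]
force: [-0.0, 0.7, 0.3]
gripper_width: 0.0248
grasp_force: 79.1
```

Request:
send_rows(
  commands=[1,-0.007,-0.029,0.001,2.4,1,-0.007,-0.028,0,2.3,1,-0.008,-0.028,0,2.4,1,0,0,0.015,0,1,0,0,0.015,0],
)

```text
t: 25.93
eef_pos: [0.4195, -0.2477, 0.0304]
tcp_rot: [0.388, 3.113, -0.005]
force: [-0.5, 0.6, -1.2]
gripper_width: 0.0247
grasp_force: 79.1
```

Request:
send_rows(
  commands=[1,0,0,0.01,0,1,0,0,0.006,0,1,0,0,0.004,0,1,0,0,0,0,1,0,0,0,0],
)

```text
t: 26.35
eef_pos: [0.4173, -0.2438, 0.0094]
tcp_rot: [0.383, 3.118, -0.0]
force: [-0.3, -1.3, -0.5]
gripper_width: 0.0248
grasp_force: 79.1
```

Request:
send_rows(
  commands=[1,0,0,0.002,0,1,0,0,0.001,0,1,0,0,0.001,0,1,0,0,0,0,1,0,0,0,0],
)

```text
t: 26.77
eef_pos: [0.4172, -0.2441, 0.0055]
tcp_rot: [0.384, 3.118, -0.0]
force: [0.1, 1.1, -0.7]
gripper_width: 0.025
grasp_force: 79.1
```

Request:
send_rows(
  commands=[0.5,0,0,0,0,0.4,0,0,0,0,0.2,0,0,0,0,0,0,0,0,0,0,0,0,0,0],
)

```text
t: 27.18
eef_pos: [0.4172, -0.2442, 0.0054]
tcp_rot: [0.384, 3.118, -0.0]
force: [-0.2, -0.3, 0.2]
gripper_width: 0.0833
grasp_force: 0.0
```

Request:
send_rows(
  commands=[0,0,0,-0.01,0,0,0,0,-0.03,0,0,0,0,-0.04,0,0,0,0,-0.04,0,0,0,0,-0.03,0],
)

```text
t: 27.6
eef_pos: [0.418, -0.2447, 0.1593]
tcp_rot: [0.383, 3.115, -0.003]
force: [2.1, -0.3, -0.5]
gripper_width: 0.0854
grasp_force: 0.0
```

Request:
send_rows(
  commands=[0,0,0,0,0,0,0,0,0,0,0,0,0,0,0],
)

```text
t: 27.85
eef_pos: [0.4167, -0.2438, 0.1553]
tcp_rot: [-0.384, -3.118, -0.0]
force: [-0.7, -0.1, 0.1]
gripper_width: 0.0853
grasp_force: 0.0
```

```bash
python3 lid.py; python3 -c "
from h import *
for n in ('top','side'):
    im=arm.capture(n);h=cv2.cvtColor(im,cv2.COLOR_RGB2HSV);H,S,V=[h[...,i].astype(int) for i in range(3)]
    b=blob((S>120)&((H<8)|(H>170)),(300,205,345,260) if n=='top' else (180,265,245,295));print(n,rect(n,b,.014))
    if n=='top':
        b=blob((S>70)&(V>100),(170,188,200,250));print('pile',rect(n,b,.033)); print('mat',rect(n,blob((V<75),(160,180,212,255)),.003))
    for o in ('screwdriver','tape_measure','tin','pliers','sand_block'): print(o,[(np.round(d['box']).tolist(),round(d['confidence'],2)) for d in arm.boxes_of(o,n)[:1]])
"
```

```text
[ 0.41673721 -0.24379753  0.15534809] 75.96180873728375 [-0.69352534 -0.10510356  0.07616819] 27.85
top 300 220 285 127 141
[{'box': [219.9, 126.2, 285.5, 140.8], 'confidence': 0.65}] [{'box': [221.7, 126.6, 285.0, 184.6], 'confidence': 0.61}]
side 1917 277 344 119 204
[{'box': [290.3, 132.5, 332.3, 206.2], 'confidence': 0.62}] [{'box': [252.9, 133.7, 329.6, 239.2], 'confidence': 0.88}]
top (array([ 393.9, -277.9]), 178.6, 62.6, -33.3, array([ 400.4, -273.3]))
pile (array([473.3, 268.3]), 154.4, 54.3, -4.8, array([473.1, 268.5]))
mat (array([479. , 269.2]), 198.9, 110.8, -4.8, array([480.6, 266.7]))
screwdriver [([320.0, 221.0, 333.0, 241.0], 0.56)]
tape_measure [([347.0, 168.0, 372.0, 187.0], 0.59)]
tin [([170.0, 191.0, 203.0, 249.0], 0.67)]
pliers [([146.0, 144.0, 187.0, 180.0], 0.67)]
sand_block [([125.0, 220.0, 156.0, 240.0], 0.79)]
side (array([ 416.4, -244.2]), 103.0, 45.1, -10.2, array([ 415.9, -244.8]))
screwdriver [([186.0, 274.0, 275.0, 287.0], 0.61)]
tape_measure [([303.0, 284.0, 324.0, 322.0], 0.63)]
tin [([303.0, 247.0, 331.0, 284.0], 0.79)]
pliers [([244.0, 173.0, 270.0, 182.0], 0.44)]
sand_block [([188.0, 275.0, 280.0, 291.0], 0.41)]
```

```bash
python3 -c "
from cell import arm
print(arm.hand_in())"
```

```text
the job is handed in; nothing more can be done
None
```

I've handed the job in at about 28 s: the two boards are piled flush on the mat, the lid has sprung open, and the screwdriver is back on the bench about where it was. The final camera readings show this, and I touched none of the bystanders, but the judge's verdict wasn't shown to me.

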